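Hang the rinsed beakers on the draining pegs

TASK

Hang both rinsed steel beakers mouth-down on the draining rack, one on each leaning peg, pushed down until the inside of the closed end rests on the peg's knob and the rim hangs clear of the tray. The tall beaker only fits this way on the long peg, so the short one goes on the short peg. Let go of them, and leave the bowl, the funnel and the corked jar standing where they are.

Things in the scene. Friction and masses are not known exactly. Their poses are not given: they have to be found in the camera images.
- tall_beaker: the taller plain steel beaker: a straight-sided open cylinder, 60 mm outer and 54 mm inner diameter, 105 mm tall, 3 mm wall, 5 mm thick closed end. At the start it stands mouth-down on the counter, closed end up. Origin: centre of the open mouth (rim plane); z points from the mouth to the closed end (up at the start).
- tall_beaker_floor (a point): centre of the inside face of the closed end, 100 mm from the mouth along the beaker's z; this is the face that rests on a peg's knob
- short_beaker: the shorter plain steel beaker: a straight-sided open cylinder, 60 mm outer and 54 mm inner diameter, 70 mm tall, 3 mm wall, 5 mm thick closed end. At the start it stands mouth-down on the counter, closed end up. Origin: centre of the open mouth (rim plane); z points from the mouth to the closed end (up at the start).
- short_beaker_floor (a point): centre of the inside face of the closed end, 65 mm from the mouth along the beaker's z; this is the face that rests on a peg's knob
- rack: draining rack fixed to the counter: a steel tray 160 mm (x) by 300 mm (y), floor 6 mm thick with a 12 mm high edge, carrying two leaning pegs whose feet are 150 mm apart along y, 35 mm behind its middle. Origin: centre of the underside; -x is its front, which faces roughly the robot; z up.
- long_peg: the longer draining peg, at the rack's +y end: a 12 mm steel rod with an 18 mm ball knob on its top, 140 mm long in all from its foot on the tray to the top of the knob. Fixed; leans 25 degrees from vertical towards the rack's front (its -x, roughly towards the robot). Origin: foot of the peg; z runs up along the peg, x lies in the plane of its lean, y along the rack.
- long_peg_tip (a point): centre of the 9 mm radius knob, 131 mm up the peg from its foot; the knob's top is 9 mm further along the peg
- short_peg: the shorter draining peg, at the rack's -y end: a 12 mm steel rod with an 18 mm ball knob on its top, 105 mm long in all from its foot on the tray to the top of the knob. Fixed; leans 25 degrees from vertical towards the rack's front (its -x, roughly towards the robot). Origin: foot of the peg; z runs up along the peg, x lies in the plane of its lean, y along the rack.
- short_peg_tip (a point): centre of the 9 mm radius knob, 96 mm up the peg from its foot; the knob's top is 9 mm further along the peg
- bowl: bystander: white ceramic bowl with blue stripes, 144 mm across, 65 mm high, upright. Origin: centre of the underside.
- funnel: bystander: white plastic funnel standing on its wide mouth, 90 mm across, 105 mm high. Origin: centre of the underside.
- jar: bystander: small glass jar with cork stopper, 60 mm across, 88 mm high. Origin: centre of the underside.
There are look-alikes about, which are no part of the job. What is shaped like the tall_beaker but purple is not meant.

How it is judged:
By the outcome, as a careful person would: the job done as asked, in the order asked, and still so for the second after the job is handed in, with the robot touching nothing.
It also fails if it takes over 54 s, if anything falls off the work surface, if the arm or the gripper's body presses on something with over 40 N, if the wrist force passes 120 N, or if a joint passes its speed limit or range.

ROBOT

A 6-joint arm with a two-finger parallel gripper is mounted at the origin on the work surface. World frame = base frame: x ahead of the robot, y to its left, z up, the work surface at z = 0. Lengths are in m, angles in rad, forces in N, time in s.
With the tool pointing down it reaches from about 0.225 to 0.875 m from the base axis. Payload 3.4 kg.
Tool frame: the origin (TCP) lies at the very end of the fingers, on their centre line; the grasp point (between the pads) lies 19 mm behind it; z points along the fingers, y is the direction in which the jaws open and shut (so a half turn about z gives the same grasp; the last joint's range is limited). The gripper opens to 85 mm and grips with 20 to 120 N. Pads are 22 mm wide; open, the fingers measure 114 mm over their backs; the gripper's body (76 mm by 85 mm) begins 54 mm behind the grasp point. The pads swing forward as they close: fully open they stand 13 mm farther back than shut.
Start: joints at [1.094, 0.276, 1.505, -0, 1.361, -0.121], TCP at [0.2, 0.539, 0.231] pointing down, gripper open.
Joint ranges: [-2.89, 2.89], [-0.75, 2.08], [0.22, 2.7], [-1.18, 4.32], [0.11, 2.71], [-2.7, 2.7]. Speed limits (rad/s): [2.57, 2.57, 3.14, 3.14, 3.14, 3.14].

INTERFACE

Orientations are given as a unit quaternion [w, x, y, z].
In Python, from rig import telemetry, imaging, manip, finder gives the robot as it stands.
- The arm moves only by the tool arm_command, never from a script. Its argument "steps" is a list of rows, each a list of 3 entries, a list of its own where there are three numbers: the turn, a rotation vector about the world's x, y, z in rad, then the shift along the world's x, y, z in mm, then the closure in counts, from 0 (fully open) to 255 (shut). In form: [[[rx, ry, rz], [dx, dy, dz], grip], ...]. A call has 1 to 20 rows; each row shifts and turns the commanded pose from where the row before left it; what a row does not reach is not made up. A row lasts 1/8 s, in which the tool goes at most 62.5 mm and 10.7 degrees, less where a joint would pass 70% of its speed; a pose out of reach is approached as far as the arm can. A call is refused whole if a number of a shift passes 62.5 or a number of a turn 0.188, either way. A call with a gripper value outside its range is refused whole. The fingers move at their own pace and stop on an object; "newtons" is the grip in N (left out, the last holds). Time passes only in rows, so rows that do not move let the fingers close. It gives the time, the measured TCP pose, the force and the opening at its end, in the units of the state.
- telemetry.get_state(): the state, without advancing time (a new reading comes with each control period).
- imaging.get_image(name): name is "side" or "top"; returns the picture (420x560x3 uint8, blue, green, red); there is no depth.
- imaging.camera_params(name): a dict with "intrinsics" (3x3 intrinsics, pixels), "R" (3x3) and "t" (3): a world point X has camera coordinates R X + t. Camera axes: x right, y down, z forward; pixel columns grow to the right and rows downward; lengths in m; the calibration is good to about 2 mm. A picture is of the moment at which its call begins. camera_params takes no time and is no camera call.
- manip.sign_off(): hands the job in, once; it reports no verdict.
Trained networks look in the newest picture that a camera, given by its name, has taken for a name from the list of things; names that differ only in an ending like _2 or _b are one class to them, and where a whole thing is asked for, a point or a joint stands for the part that bears it (a point fixed in the world has none). Each returns a list of dicts, best first, with "score" (0 to 1); they miss things now and then, are a little off and sometimes report something else, mostly with a low value. They report only what shows in the picture. A call takes as long as a camera call. They do not tell look-alikes from the thing itself.
- finder.cut_out(camera, thing): "pixels" (420x560 bool, what is visible of it) and "extent" ([left, top, width, height] in pixels, round what is visible of it).
The state is a dict: "clock": time; "qpos": joint angles; "qd": joint speeds; "effort": joint torques, N m; "position": TCP position; "ee_rot": TCP orientation; "contact_force": force on the tool from outside, world axes, zero at the start; "moment": the same for the moment, N m; "width": finger opening in m.
Only numpy, scipy, OpenCV 4.12 (cv2) and the standard library are available. Lean on these libraries where they do the work, as an engineer would, in place of code of your own. Each camera call takes 0.05 s, during which the arm holds its last target.

## Working session

There is one attempt and no reset: what is moved stays moved. The work goes in short steps, Python scripts to look and compute and a tool call to move; the robot and the scene stay as the last step left them, time stands still between calls to the robot, and variables do not carry over. Pictures are saved under pics/ and viewed, and the job is handed in when it is done.

Besides the shell and the picture viewer there is one more tool, called after ">>>" as name(argument=value, ...) on one line, values as JSON. arm_command: Moves the arm, as the interface text tells. Its arguments: {"type":"object","properties":{"steps":{"type":"array"},"newtons":{"type":"number"}},"required":["steps"]}

```bash
mkdir -p pics; ls; python3 - <<'E'
from rig import telemetry, imaging, manip, finder
import cv2,json
s=telemetry.get_state();print(s)
for n in("side","top"):
    cv2.imwrite(f"pics/{n}0.png",imaging.get_image(n));print(n,imaging.camera_params(n))
E
```

```text
pics
{'clock': 0.0, 'qpos': array([ 1.09400133e+00,  2.76597978e-01,  1.50612668e+00,  1.48778878e-05,
        1.36069174e+00, -1.21016464e-01]), 'qd': array([-9.66413995e-04,  4.19590934e-05, -1.62081354e-03, -9.84403911e-04,
       -6.74257259e-04,  2.62687618e-04]), 'effort': array([-1.08995348e-04, -4.16774046e+01, -2.45807451e+01, -5.02788298e-04,
        1.12024162e-02, -2.14865054e-05]), 'position': array([0.20005195, 0.53852088, 0.23044058]), 'ee_rot': array([-2.75474646e-04,  1.76954005e-01,  9.84218699e-01, -8.69297174e-04]), 'contact_force': array([-0.29700943,  0.27677251,  0.35958994]), 'moment': array([-0.02040247, -0.01213575,  0.06345408]), 'width': 0.08558509177625988}
side {'intrinsics': array([[483.36808447,   0.        , 290.26886662],
       [  0.        , 483.36808447, 210.71353363],
       [  0.        ,   0.        ,   1.        ]]), 'R': array([[ 0.98668094, -0.16182464, -0.01653804],
       [-0.13302847, -0.74420945, -0.65456529],
       [ 0.09361703,  0.64804713, -0.75582456]]), 't': array([-0.51745568,  0.18734091,  1.64125461])}
top {'intrinsics': array([[456.75540887,   0.        , 281.35940166],
       [  0.        , 456.75540887, 211.99222448],
       [  0.        ,   0.        ,   1.        ]]), 'R': array([[ 0.015976  , -0.99960188,  0.02325626],
       [-0.997394  , -0.01756873, -0.06997531],
       [ 0.07035603, -0.02207773, -0.9972776 ]]), 't': array([0.04254768, 0.55349281, 1.40217213])}
```

View pics/side0.png

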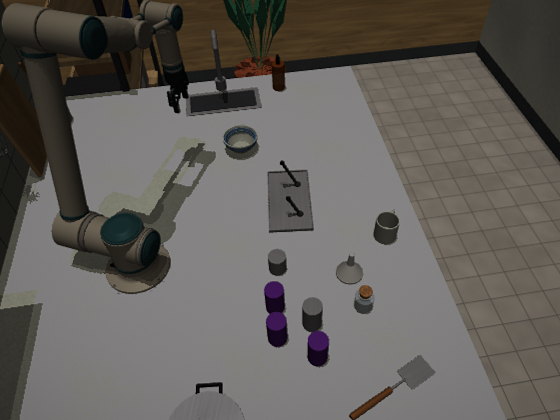

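View pics/top0.png

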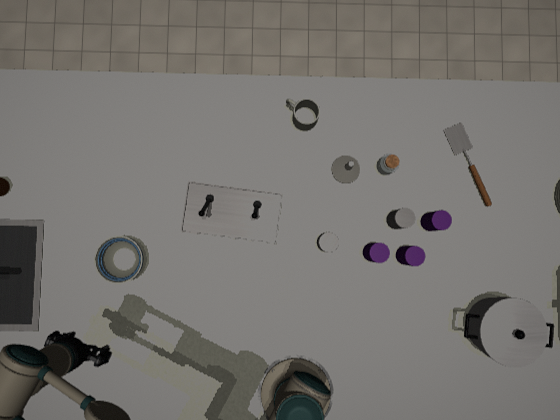

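Candidates. The grey cylinders are the tall beaker at side (312,313) / top (403,218) and the short beaker at side (277,262) / top (328,242). The look-alikes are the purple ones at side (274,297), (277,329) and (318,348), and the handled mug at (386,228). I choose the two plain grey cylinders and will check them in a close crop with masks.

```bash
cat > h.py <<'E'
import numpy as np,cv2
from scipy.optimize import least_squares
from rig import telemetry, imaging, manip, finder
CAM={n:imaging.camera_params(n) for n in("side","top")}
def proj(n,X):
    c=CAM[n];X=np.atleast_2d(X);p=(X@c["R"].T+c["t"])@c["intrinsics"].T
    return p[:,:2]/p[:,2:]
def tri(ps):
    x0=np.array([.5,0,.1])
    f=lambda X:np.concatenate([proj(n,X)[0]-p for n,p in ps.items()])
    r=least_squares(f,x0);return r.x,r.fun
def cylpts(o,z,h,r=.03,n=48):
    z=np.array(z)/np.linalg.norm(z);a=np.cross(z,[0.3,1,0]);a/=np.linalg.norm(a);b=np.cross(z,a)
    t=np.linspace(0,2*np.pi,n,endpoint=False)
    c=r*(np.outer(np.cos(t),a)+np.outer(np.sin(t),b))
    return np.vstack([o+c,o+h*z+c])
E
python3 - <<'E'
from h import *
ims={n:imaging.get_image(n) for n in CAM}
for n in CAM:
    for th in("tall_beaker","short_beaker","rack","long_peg","short_peg"):
        for d in finder.cut_out(n,th):
            m=d["pixels"];ys,xs=np.nonzero(m)
            print(n,th,round(d["score"],2),d["extent"],m.sum(),xs.mean().round(1),ys.mean().round(1),ims[n][m].mean(0).round())
            np.save(f"pics/m_{n}_{th}_{int(xs.mean())}.npy",m)
def crop(n,x,y,w,h,k):return cv2.resize(ims[n][y:y+h,x:x+w],None,fx=k,fy=k,interpolation=cv2.INTER_CUBIC)
cv2.imwrite("pics/c1.png",np.hstack([crop("side",250,240,90,130,4),crop("top",310,190,110,130,4)[:, :]]))
cv2.imwrite("pics/c2.png",np.vstack([np.hstack([crop("side",260,150,60,90,5),crop("top",180,165,110,90,4.5 and 5)[:450,:500]])]))
E
```

```text
side tall_beaker 0.96 [266.6, 312.4, 21.8, 33.9] 616 276.7 328.1 [56. 17. 41.]
side tall_beaker 0.86 [302.6, 298.5, 20.0, 33.1] 658 312.0 315.0 [59. 59. 61.]
side tall_beaker 0.64 [263.5, 278.3, 21.5, 34.8] 584 274.4 296.3 [57. 20. 43.]
side tall_beaker 0.62 [309.6, 332.0, 19.9, 34.5] 590 318.2 348.2 [57. 16. 41.]
side short_beaker 0.83 [266.4, 252.8, 19.2, 23.6] 426 277.0 261.6 [60. 60. 63.]
side rack 0.88 [269.9, 161.9, 44.3, 71.5] 2579 289.1 200.8 [77. 77. 80.]
side long_peg 0.66 [288.1, 197.7, 11.4, 19.7] 72 295.6 208.0 [18. 17. 17.]
side short_peg 0.55 [290.9, 200.2, 13.4, 13.6] 111 295.2 207.6 [26. 25. 26.]
top tall_beaker 0.98 [397.1, 244.4, 26.5, 20.5] 524 410.3 254.7 [71. 34. 60.]
top tall_beaker 0.7 [363.5, 244.0, 24.2, 19.9] 443 375.7 251.5 [78. 37. 65.]
top tall_beaker 0.63 [422.5, 210.3, 28.7, 20.1] 498 435.8 220.2 [64. 26. 52.]
top short_beaker 0.82 [319.0, 230.0, 18.1, 19.9] 354 327.4 241.4 [116. 119. 121.]
top rack 0.59 [181.6, 182.4, 97.0, 60.8] 4899 231.5 211.7 [116. 119. 122.]
top rack 0.5 [385.2, 202.9, 28.3, 27.3] 495 400.4 218.0 [82. 84. 87.]
top long_peg 0.64 [201.2, 192.1, 12.7, 28.4] 131 206.1 204.0 [26. 27. 27.]
top long_peg 0.31 [318.8, 229.8, 18.4, 22.0] 336 327.4 241.5 [117. 119. 122.]
```

View pics/c1.png

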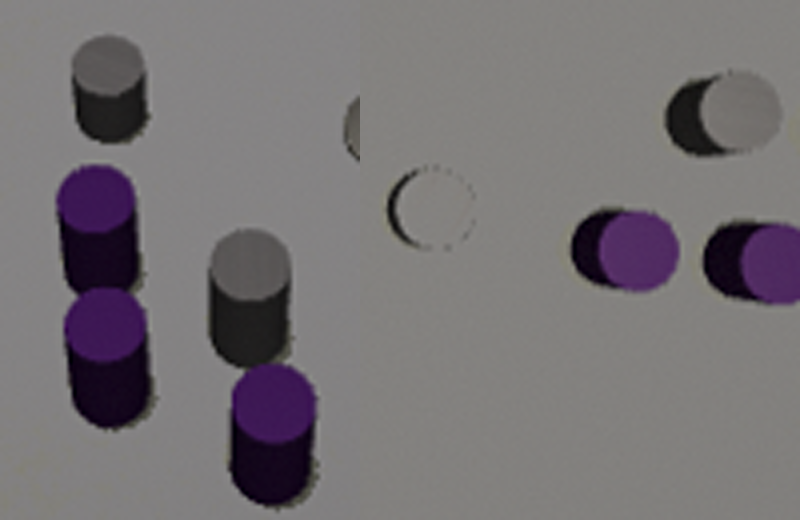

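View pics/c2.png

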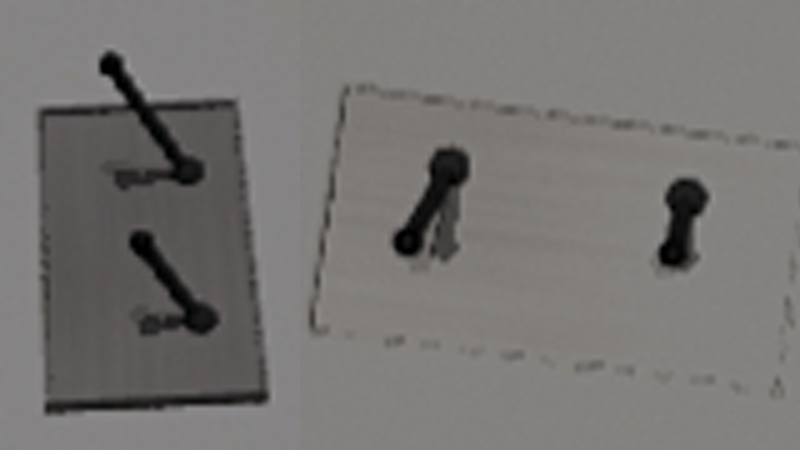

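```bash
cat >> h.py <<'E'
def Rz(a):c,s=np.cos(a),np.sin(a);return np.array([[c,-s,0],[s,c,0],[0,0,1.]])
S,C=np.sin(np.radians(25)),np.cos(np.radians(25))
LEAN=np.array([-S,0,C])
def rackpts(p):
    T=lambda v:np.array([p[0],p[1],0])+Rz(p[2])@np.array(v)
    fl,fs=np.array([.035,.075,.006]),np.array([.035,-.075,.006])
    return dict(fl=T(fl+[0,0,.002]),fs=T(fs+[0,0,.002]),kl=T(fl+.131*LEAN),ks=T(fs+.096*LEAN))
E
python3 - <<'E'
from h import *
s=lambda x,y:((x+.5)/5-.5+260,(y+.5)/5-.5+150)
t=lambda x,y:((x-300+.5)/5-.5+180,(y+.5)/5-.5+165)
ob={"side":dict(kl=s(111,64),ks=s(142,242),fl=s(188,171),fs=s(202,318)),"top":dict(kl=t(407,242),ks=t(674,254),fl=t(449,167),fs=t(687,199))}
for k in("kl","ks","fl","fs"):print(k,*tri({n:ob[n][k] for n in ob}))
def f(p):
    R=rackpts(p);return np.concatenate([proj(n,R[k])[0]-np.array(ob[n][k]) for n in ob for k in ob[n]])
r=least_squares(f,[.5,.1,0.]);print(r.x,np.degrees(r.x[2]),r.fun.round(1).tolist())
for k,v in rackpts(r.x).items():print(k,v.round(4))
np.save("rack.npy",r.x)
im={n:imaging.get_image(n) for n in CAM}
# beakers: silhouette edges: fit by rendering hull vs mask of pixels that are grey darker/closer; use cut_out masks where present
from scipy.optimize import minimize
def hull(n,x,y,h):
    P=proj(n,cylpts(np.array([x,y,0]),[0,0,1],h));m=np.zeros((420*8,560*8),np.uint8)
    cv2.fillConvexPoly(m,cv2.convexHull(((P+.5)*8).astype(np.float32)).astype(np.int32),1)
    return cv2.resize(m.astype(np.float32),(560,420),interpolation=cv2.INTER_AREA)
s4=lambda x,y:((x+.5)/4-.5+250,(y+.5)/4-.5+240)
t4=lambda x,y:((x-360+.5)/4-.5+310,(y+.5)/4-.5+190)
for nm,a,b,h,sm in(("tall",s4(250,265),t4(740,112),.105,"pics/m_side_tall_beaker_311.npy"),("short",s4(109,65),t4(436,208),.07,"pics/m_side_short_beaker_276.npy")):
    X,res=tri({"side":a,"top":b});print(nm,X.round(4),res.round(2))
    import os,glob
    g=glob.glob(sm) or glob.glob(sm.replace("311","312").replace("276","277"))
    m=np.load(g[0]).astype(np.float32)
    r=minimize(lambda p:((hull("side",p[0],p[1],h)-m)**2).sum(),X[:2],method="Nelder-Mead",options=dict(initial_simplex=X[:2]+np.array([[0,0],[.01,0],[0,.01]])))
    print(" sil side",r.x.round(4),r.fun, m.sum())
    for n in im:
        P=proj(n,cylpts(np.array([*X[:2],0]),[0,0,1],h));
        cv2.polylines(im[n],[np.round(P[:48]*16).astype(np.int32)],True,(0,255,0),1,shift=4)
        cv2.polylines(im[n],[np.round(P[48:]*16).astype(np.int32)],True,(0,0,255),1,shift=4)
def crop(n,x,y,w,h,k):return cv2.resize(im[n][y:y+h,x:x+w],None,fx=k,fy=k,interpolation=cv2.INTER_NEAREST)
cv2.imwrite("pics/c3.png",np.hstack([crop("side",250,240,90,130,4),crop("top",310,190,110,130,4)]))
E
```

```text
kl [0.53949938 0.28443266 0.12487695] [-0.54774561  0.06481566  0.03689807 -0.42730653]
ks [0.53744491 0.1325124  0.09447132] [-0.61404104  0.07451479  0.04455814 -0.51327015]
fl [0.59489936 0.2774227  0.00848693] [-0.60292464  0.0837703   0.04388895 -0.49040258]
fs [0.57840113 0.12817249 0.00831284] [-0.90409412  0.12340472  0.06925864 -0.77710893]
[ 0.55164729  0.20704568 -0.11129564] -6.376770232276935 [-0.5, 0.2, -0.5, 0.2, -0.6, 0.1, -1.0, 0.1, 0.3, -0.5, -0.1, -0.6, -0.0, -0.4, -0.1, -0.7]
fl [0.5948 0.2777 0.008 ]
fs [0.5781 0.1286 0.008 ]
kl [0.5397 0.2838 0.1247]
ks [0.5378 0.1331 0.093 ]
tall [ 0.5384 -0.3094  0.1032] [-0.61  0.08  0.06 -0.62]
 sil side [ 0.5405 -0.3124] 26.484375 658.0
short [ 0.4645 -0.0901  0.0693] [-0.65  0.06  0.05 -0.59]
 sil side [ 0.4658 -0.0892] 8.646728515625 426.0
```

View pics/c3.png

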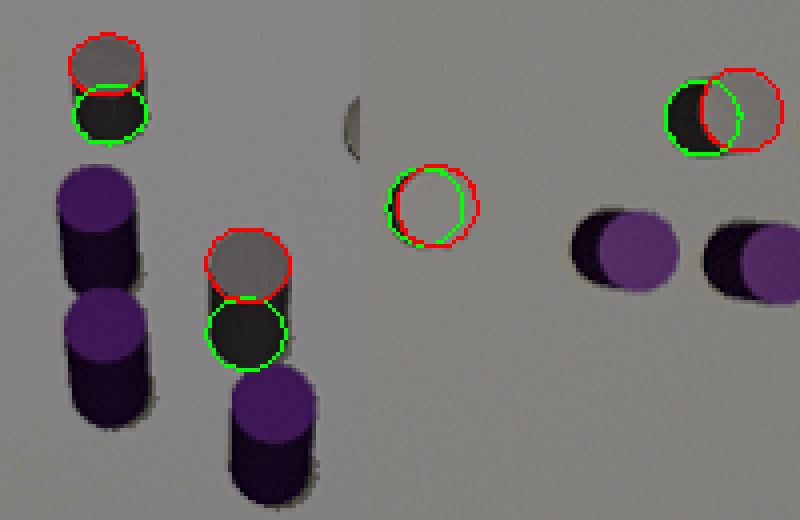

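```bash
python3 - <<'E'
from h import *
def bp(n,u,v,z):
    c=CAM[n];d=c["R"].T@np.linalg.inv(c["intrinsics"])@[u,v,1];o=-c["R"].T@c["t"];return (o+d*(z-o[2])/d[2]).round(3)
print("purple",[bp("side",*p,.105)for p in((273.9,289.5),(276,320.8),(318,340.8))])
print("jar top",bp("top",391,161,.085),"funnel",bp("top",349,166,.1),"bowl",bp("top",120,260,.06),"mug",bp("top",305,115,.08))
E
```

```text
purple [array([ 0.438, -0.236,  0.105]), array([ 0.429, -0.34 ,  0.105]), array([ 0.535, -0.421,  0.105])]
jar top [ 0.708 -0.274  0.085] funnel [ 0.687 -0.145  0.1  ] bowl [0.398 0.53  0.06 ] mug [ 0.844 -0.014  0.08 ]
```

>>> arm_command(steps=[[[0,0,0.015],[21,-53,1],0],[[0,0,0.015],[21,-53,1],0],[[0,0,0.015],[21,-53,1],0],[[0,0,0.015],[21,-53,1],0],[[0,0,0.015],[21,-53,1],0],[[0,0,0.015],[21,-53,1],0],[[0,0,0.015],[21,-53,1],0],[[0,0,0.015],[21,-53,1],0],[[0,0,0.015],[21,-53,1],0],[[0,0,0.015],[21,-53,1],0],[[0,0,0.015],[21,-53,1],0],[[0,0,0.015],[21,-53,1],0],[[0,0,0.015],[21,-53,1],0],[[0,0,0.015],[21,-53,1],0],[[0,0,0.015],[21,-53,1],0],[[0,0,0.019],[24,-54,1],0],[[0,0,0],[0,0,0],0]])

```text
clock: 2.92
position: [0.5405, -0.3142, 0.246]
ee_rot: [0.0, 0.058, 0.998, -0.001]
contact_force: [-0.3, -0.0, 0.9]
width: 0.0855
```

```bash
cat >> h.py <<'E'
from scipy.spatial.transform import Rotation as Ro
def st(pic=None):
    s=telemetry.get_state();q=s["ee_rot"];R=Ro.from_quat([*q[1:],q[0]]).as_matrix()
    print(round(s["clock"],2),"pos",s["position"].round(4),"z",R[:,2].round(3),"y",R[:,1].round(3),"q",s["qpos"].round(2),"F",s["contact_force"].round(1),"w",round(s["width"],4))
    if pic:
        for n in CAM: cv2.imwrite(f"pics/{pic}_{n}.png",imaging.get_image(n))
    return s,R
E
python3 -c "
from h import *
st('a')"
```

```text
2.92 pos [ 0.5405 -0.3142  0.246 ] z [ 0.    -0.001 -1.   ] y [ 0.115  0.993 -0.001] q [-0.64  0.34  1.37 -0.    1.43 -2.09] F [-0.3 -0.   0.9] w 0.0855
```

>>> arm_command(steps=[[[0,0,0],[-1.5,3.5,-40],0],[[0,0,0],[0,0,-40],0],[[0,0,0],[0,0,-40],0],[[0,0,0],[0,0,-36],0],[[0,0,0],[0,0,-25],0],[[0,0,0],[0,0,-10],0],[[0,0,0],[0,0,0],0]], newtons=60)

```text
clock: 3.9
position: [0.5376, -0.3055, 0.0566]
ee_rot: [-0.0, 0.056, 0.998, 0.0]
contact_force: [0.3, -0.3, 0.1]
width: 0.0852
```

```bash
python3 -c "
from h import *
st('b')
a=cv2.imread('pics/b_side.png')[230:380,230:370];b=cv2.imread('pics/b_top.png')[170:320,300:460]
cv2.imwrite('pics/b_c.png',cv2.resize(np.hstack([a,b]),None,fx=2.6,fy=2.6))"
```

```text
3.9 pos [ 0.5376 -0.3055  0.0566] z [-0.     0.001 -1.   ] y [0.111 0.994 0.   ] q [-0.63  0.48  1.65  0.    1.01 -2.09] F [ 0.3 -0.3  0.1] w 0.0852
```

View pics/b_c.png

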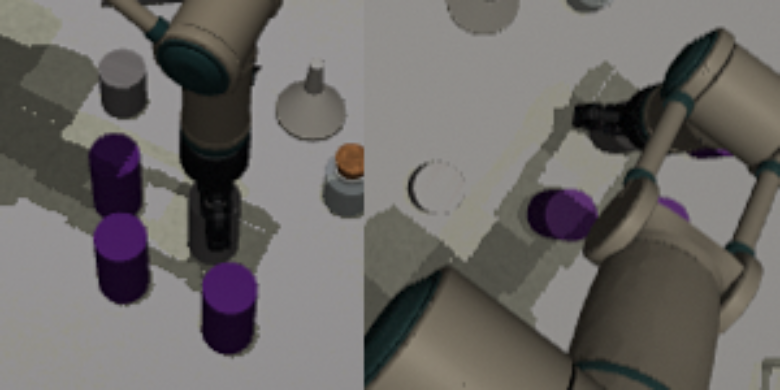

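>>> arm_command(steps=[[[0,0,0],[1,-5,-1],0],[[0,0,0],[0,0,0],0],[[0,0,0],[0,0,0],140],[[0,0,0],[0,0,0],140],[[0,0,0],[0,0,0],140],[[0,0,0],[0,0,0],140],[[0,0,0],[0,0,0],140],[[0,0,0],[0,0,0],140]])

```text
clock: 5.0
position: [0.5389, -0.3114, 0.0557]
ee_rot: [0.0, 0.056, 0.998, 0.0]
contact_force: [-0.6, 2.1, 4.4]
width: 0.058
```

```bash
python3 -c "
from h import *
st()"
```

```text
5.0 pos [ 0.5389 -0.3114  0.0557] z [ 0.  0. -1.] y [0.112 0.994 0.   ] q [-0.64  0.48  1.64  0.    1.01 -2.09] F [-0.6  2.1  4.4] w 0.058
```

>>> arm_command(steps=[[[0,0,0],[0,0,20],140],[[0,0,0],[0,0,50],140],[[0,0,0],[0,0,50],140],[[0,0,0],[0,0,50],140],[[0,0,0],[0,0,40],140],[[-0.004,-0.036,0],[-3,30,0],140],[[-0.004,-0.036,0],[-3,52,0],140],[[-0.004,-0.036,0],[-3,52,0],140],[[-0.004,-0.036,0],[-3,52,0],140],[[-0.004,-0.036,0],[-3,52,0],140],[[-0.004,-0.036,0],[-3,52,0],140],[[-0.004,-0.036,0],[-3,52,0],140],[[-0.004,-0.036,0],[-3,52,0],140],[[-0.004,-0.036,0],[-3,52,0],140],[[-0.004,-0.036,0],[-3,52,0],140],[[-0.004,-0.036,0],[-3,52,0],140],[[-0.004,-0.038,0],[-4,50,-20],140],[[0,0,0],[0,0,0],140],[[0,0,0],[0,0,0],140]])

```text
clock: 7.38
position: [0.5013, 0.2881, 0.2443]
ee_rot: [0.215, 0.054, 0.975, -0.013]
contact_force: [0.6, 0.6, -2.3]
width: 0.0579
```

```bash
python3 -c "
from h import *
st('c')
a=cv2.imread('pics/c_side.png')[80:260,200:380];b=cv2.imread('pics/c_top.png')[120:300,140:320]
cv2.imwrite('pics/c_c.png',cv2.resize(np.hstack([a,b]),None,fx=2.2,fy=2.2))"
```

```text
7.38 pos [0.5013 0.2881 0.2443] z [ 0.419 -0.048 -0.907] y [ 0.111  0.994 -0.001] q [ 0.57  0.12  1.76 -0.34  0.94 -0.74] F [ 0.6  0.6 -2.3] w 0.0579
```

View pics/c_c.png

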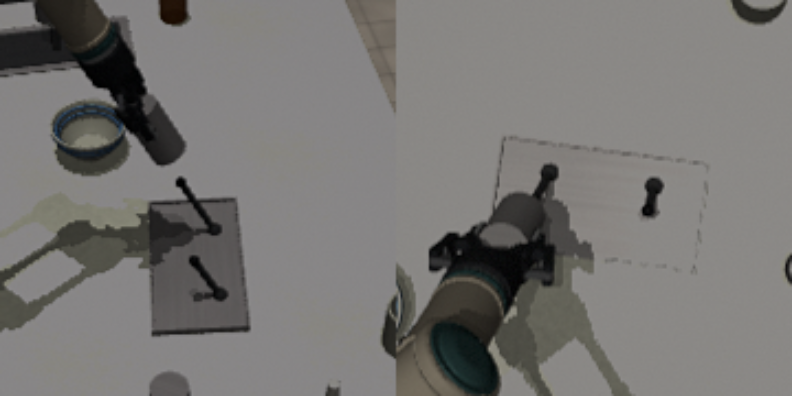

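```bash
python3 -c "
from h import *
s,R=st()
z=R[:,2];o=s['position']+.0557*z
out=[]
for n,(y,x) in dict(side=(80,200),top=(120,140)).items():
    im=cv2.imread(f'pics/c_{n}.png')
    P=proj(n,cylpts(o,-z,.105))
    k=4;c=cv2.resize(im[y:y+130,x:x+110] if n=='side' else im[y+40:y+170,x:x+110],None,fx=k,fy=k)
    y0=y if n=='side' else y+40
    for h in(P[:48],P[48:]): cv2.polylines(c,[np.round(((h-[x,y0]+.5)*k-.5)).astype(np.int32)],True,(0,255,0),1)
    out.append(c)
cv2.imwrite('pics/c_o.png',np.hstack(out)[:, :800])"
```

```text
7.47 pos [0.5022 0.2873 0.2454] z [ 0.42  -0.047 -0.906] y [0.113 0.994 0.   ] q [ 0.57  0.12  1.76 -0.34  0.94 -0.73] F [-0.1  0.2 -1.4] w 0.0577
```

View pics/c_o.png

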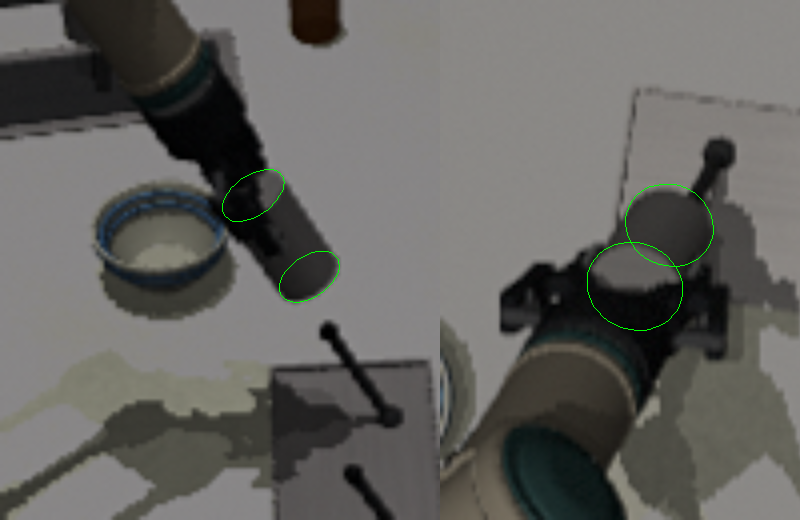

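>>> arm_command(steps=[[[0,0,0],[-15,2,-7],140],[[0,0,0],[0,0,0],140],[[0,0,0],[10.5,-1.2,-22.7],140],[[0,0,0],[10.5,-1.2,-22.7],140],[[0,0,0],[10.5,-1.2,-22.7],140],[[0,0,0],[10.5,-1.2,-22.7],140],[[0,0,0],[10.5,-1.2,-22.7],140],[[0,0,0],[6.3,-0.7,-13.6],140],[[0,0,0],[4.2,-0.5,-9],140],[[0,0,0],[0,0,0],140],[[0,0,0],[0,0,0],140]])

```text
clock: 8.85
position: [0.5501, 0.2836, 0.103]
ee_rot: [0.217, 0.055, 0.975, -0.011]
contact_force: [-0.1, -0.3, -2.5]
width: 0.0581
```

```bash
python3 -c "
from h import *
st('d')
a=cv2.imread('pics/d_side.png')[80:260,200:380];b=cv2.imread('pics/d_top.png')[120:300,140:320]
cv2.imwrite('pics/d_c.png',cv2.resize(np.hstack([a,b]),None,fx=2.2,fy=2.2))"
```

```text
8.85 pos [0.5501 0.2836 0.103 ] z [ 0.421 -0.046 -0.906] y [0.111 0.994 0.002] q [ 0.51  0.31  1.91 -0.45  0.6  -0.62] F [-0.1 -0.3 -2.5] w 0.0581
```

View pics/d_c.png

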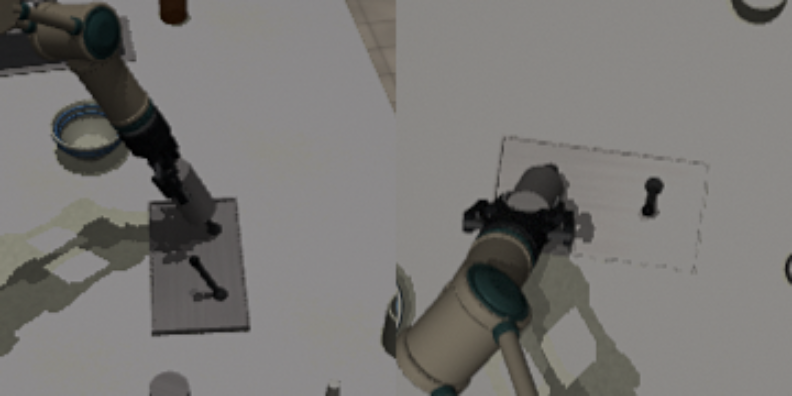

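>>> arm_command(steps=[[[0,0,0],[1.7,-0.2,-3.6],140],[[0,0,0],[1.7,-0.2,-3.6],140],[[0,0,0],[0.4,0,-0.9],140],[[0,0,0],[0,0,0],140]])

```text
clock: 9.45
position: [0.5536, 0.2828, 0.0939]
ee_rot: [0.216, 0.055, 0.975, -0.012]
contact_force: [-0.4, 0.2, -2.9]
width: 0.058
```

>>> arm_command(steps=[[[0,0,0],[0.4,0,-1],140],[[0,0,0],[0,0,0],140],[[0,0,0],[0,0,0],140]])

```text
clock: 9.82
position: [0.554, 0.2829, 0.0931]
ee_rot: [0.216, 0.055, 0.975, -0.012]
contact_force: [0.2, 0.3, -2.0]
width: 0.058
```

>>> arm_command(steps=[[[0,0,0],[0.4,0,-1],140],[[0,0,0],[0,0,0],140],[[0,0,0],[0,0,0],140]])

```text
clock: 10.2
position: [0.5544, 0.2829, 0.0921]
ee_rot: [0.216, 0.055, 0.975, -0.012]
contact_force: [0.0, 0.4, -1.2]
width: 0.0578
```

>>> arm_command(steps=[[[0,0,0],[0.4,0,-1],140],[[0,0,0],[0,0,0],140],[[0,0,0],[0,0,0],140]])

```text
clock: 10.58
position: [0.5547, 0.2829, 0.0918]
ee_rot: [0.217, 0.055, 0.975, -0.012]
contact_force: [-5.5, -0.6, 7.1]
width: 0.058
```

>>> arm_command(steps=[[[0,0,0],[0,0,0.5],60],[[0,0,0],[0,0,0],40],[[0,0,0],[0,0,0],0],[[0,0,0],[0,0,0],0],[[0,0,0],[0,0,0],0],[[0,0,0],[0,0,0],0]])

```text
clock: 11.32
position: [0.5548, 0.2829, 0.0916]
ee_rot: [0.216, 0.055, 0.975, -0.012]
contact_force: [0.6, 0.3, -1.0]
width: 0.0855
```

```bash
python3 -c "
from h import *
st('e')
a=cv2.imread('pics/e_side.png')[120:240,220:340];b=cv2.imread('pics/e_top.png')[150:270,150:270]
cv2.imwrite('pics/e_c.png',cv2.resize(np.hstack([a,b]),None,fx=3.3,fy=3.3))"
```

```text
11.32 pos [0.5548 0.2829 0.0916] z [ 0.42  -0.046 -0.906] y [0.111 0.994 0.001] q [ 0.5   0.33  1.91 -0.46  0.58 -0.61] F [ 0.6  0.3 -1. ] w 0.0855
```

View pics/e_c.png

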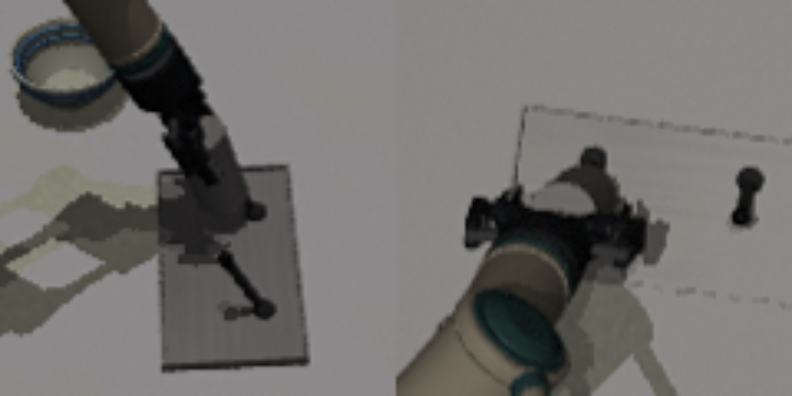

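>>> arm_command(steps=[[[0,0,0],[-4,0.5,9],0],[[0,0,0],[-8.4,0.9,18],0],[[0,0,0],[-12.6,1.4,27.2],0],[[0,0,0],[-16.8,1.9,36.2],0],[[0,0,0],[-16.8,1.9,36.2],0],[[0,0,0],[-8.4,0.9,18],0],[[0.004,0.036,0],[2,-20,0],0],[[0.004,0.036,0],[2,-34,0],0],[[0.004,0.036,0],[2,-34,0],0],[[0.004,0.036,0],[2,-34,0],0],[[0.004,0.036,0],[2,-34,0],0],[[0.004,0.036,0],[2,-34,0],0],[[0.004,0.036,0],[2,-34,0],0],[[0.004,0.036,0],[2,-34,0],0],[[0.004,0.036,0],[-2,-34,0],0],[[0.004,0.036,0],[-8,-34,-10],0],[[0.004,0.036,0],[-8,-34,-20],0],[[0.004,0.038,0],[-10,-20,-20],0],[[0,0,0],[0,0,0],0],[[0,0,0],[0,0,0],0]])

```text
clock: 13.92
position: [0.4763, -0.089, 0.1871]
ee_rot: [0.001, 0.056, 0.998, 0.0]
contact_force: [-0.1, 0.2, 0.8]
width: 0.0851
```

```bash
python3 -c "
from h import *
st('f')
a=cv2.imread('pics/f_side.png')[120:300,220:340];b=cv2.imread('pics/f_top.png')[150:330,170:350]
cv2.imwrite('pics/f_c.png',cv2.resize(np.hstack([a,b]),None,fx=2.6,fy=2.6))"
```

```text
13.93 pos [ 0.4763 -0.089   0.1871] z [ 0.002  0.    -1.   ] y [0.112 0.994 0.001] q [-0.33  0.17  1.76  0.    1.21 -1.79] F [-0.1  0.2  0.8] w 0.0851
```

View pics/f_c.png

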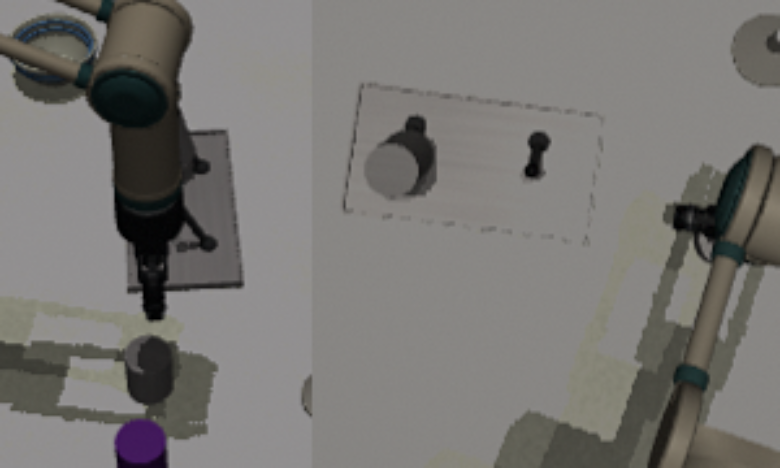

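>>> arm_command(steps=[[[0,0,0],[-11,-0.7,-20],0],[[0,0,0],[0,0,-40],0],[[0,0,0],[0,0,-40],0],[[0,0,0],[0,0,-36],0],[[0,0,0],[0,0,-20],0],[[0,0,0],[0,0,-5],0],[[0,0,0],[0,0,0],0],[[0,0,0],[0,0,0],0]])

```text
clock: 15.02
position: [0.4659, -0.0904, 0.0264]
ee_rot: [0.001, 0.056, 0.998, -0.0]
contact_force: [-0.1, 0.2, 0.2]
width: 0.0852
```

>>> arm_command(steps=[[[0,0,0],[0,0,0],140],[[0,0,0],[0,0,0],140],[[0,0,0],[0,0,0],140],[[0,0,0],[0,0,0],140],[[0,0,0],[0,0,0],140],[[0,0,0],[0,0,0],140]])

```text
clock: 15.78
position: [0.4654, -0.0904, 0.0263]
ee_rot: [0.001, 0.056, 0.998, -0.0]
contact_force: [-0.9, 1.2, 5.9]
width: 0.0591
```

>>> arm_command(steps=[[[0,0,0],[0,0,20],140],[[0,0,0],[0,0,50],140],[[0,0,0],[0,0,50],140],[[0,0,0],[0,0,50],140],[[-0.004,-0.036,0],[2,19,0],140],[[-0.004,-0.036,0],[2,19,0],140],[[-0.004,-0.036,0],[2,19,0],140],[[-0.004,-0.036,0],[2,19,0],140],[[-0.004,-0.036,0],[2,19,0],140],[[-0.004,-0.036,0],[2,19,0],140],[[-0.004,-0.036,0],[3,19,0],140],[[-0.004,-0.036,0],[3,19,0],140],[[-0.004,-0.036,0],[3,19,0],140],[[-0.004,-0.036,0],[3,19,0],140],[[-0.004,-0.036,0],[3,19,0],140],[[-0.004,-0.038,0],[3,19,-12],140],[[0,0,0],[0,0,0],140],[[0,0,0],[0,0,0],140]])

```text
clock: 18.02
position: [0.4947, 0.1375, 0.1834]
ee_rot: [0.216, 0.055, 0.975, -0.012]
contact_force: [0.6, 0.2, -0.3]
width: 0.0587
```

```bash
python3 -c "
from h import *
s,R=st('g')
z=R[:,2];o=s['position']+.0263*z
out=[]
for n,(y,x) in dict(side=(120,240),top=(150,190)).items():
    im=cv2.imread(f'pics/g_{n}.png')
    P=proj(n,cylpts(o,-z,.07))
    k=4;c=cv2.resize(im[y:y+130,x:x+100],None,fx=k,fy=k)
    for h in(P[:48],P[48:]): cv2.polylines(c,[np.round(((h-[x,y]+.5)*k-.5)).astype(np.int32)],True,(0,255,0),1)
    out.append(c)
cv2.imwrite('pics/g_o.png',np.hstack(out))"
```

```text
18.02 pos [0.4947 0.1375 0.1834] z [ 0.42  -0.047 -0.906] y [0.111 0.994 0.   ] q [ 0.24  0.04  2.02 -0.23  0.68 -1.07] F [ 0.6  0.2 -0.3] w 0.0587
```

View pics/g_o.png

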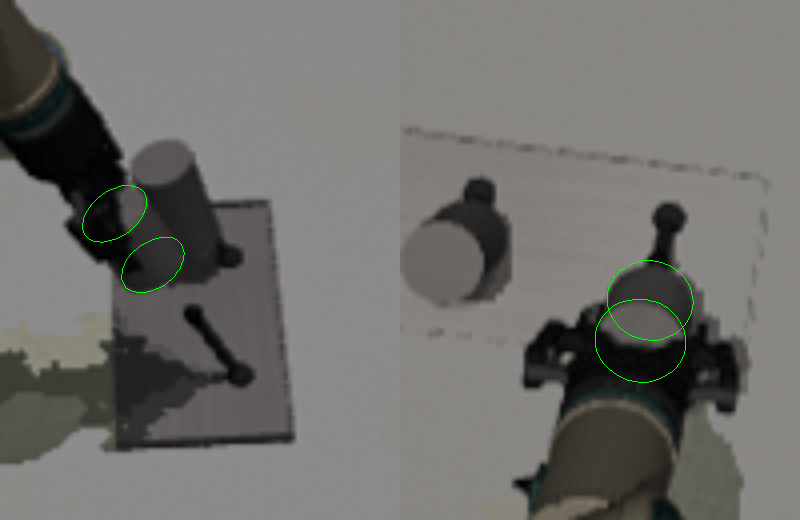

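>>> arm_command(steps=[[[0,0,0],[10.5,-1.2,-22.7],140],[[0,0,0],[10.5,-1.2,-22.7],140],[[0,0,0],[10.5,-1.2,-22.7],140],[[0,0,0],[10.5,-1.2,-22.7],140],[[0,0,0],[5,-0.6,-10.9],140],[[0,0,0],[2.5,-0.3,-5.4],140],[[0,0,0],[0,0,0],140],[[0,0,0],[0,0,0],140]])

```text
clock: 19.12
position: [0.5446, 0.1321, 0.0769]
ee_rot: [0.217, 0.055, 0.975, -0.012]
contact_force: [-0.3, -0.3, -1.7]
width: 0.059
```

>>> arm_command(steps=[[[0,0,0],[1.7,-0.2,-3.6],140],[[0,0,0],[1.3,-0.2,-2.7],140],[[0,0,0],[0,0,0],140],[[0,0,0],[0,0,0],140]])

```text
clock: 19.62
position: [0.5473, 0.1316, 0.0698]
ee_rot: [0.216, 0.055, 0.975, -0.012]
contact_force: [-0.7, -0.3, -0.6]
width: 0.0588
```

>>> arm_command(steps=[[[0,0,0],[0.4,0,-1],140],[[0,0,0],[0,0,0],140],[[0,0,0],[0,0,0],140]])

```text
clock: 20.0
position: [0.5477, 0.1316, 0.0688]
ee_rot: [0.216, 0.055, 0.975, -0.012]
contact_force: [0.9, 0.7, -1.0]
width: 0.0593
```

>>> arm_command(steps=[[[0,0,0],[0.4,0,-1],140],[[0,0,0],[0,0,0],140],[[0,0,0],[0,0,0],140]])

```text
clock: 20.38
position: [0.5481, 0.1316, 0.0678]
ee_rot: [0.216, 0.055, 0.975, -0.012]
contact_force: [0.1, -0.6, -0.9]
width: 0.0594
```

>>> arm_command(steps=[[[0,0,0],[0.4,0,-1],140],[[0,0,0],[0,0,0],140],[[0,0,0],[0,0,0],140]])

```text
clock: 20.75
position: [0.5485, 0.1316, 0.0668]
ee_rot: [0.216, 0.055, 0.975, -0.012]
contact_force: [0.0, -0.6, -1.2]
width: 0.0591
```

>>> arm_command(steps=[[[0,0,0],[0.4,0,-1],140],[[0,0,0],[0,0,0],140],[[0,0,0],[0,0,0],140]])

```text
clock: 21.12
position: [0.5489, 0.1316, 0.0658]
ee_rot: [0.216, 0.055, 0.975, -0.012]
contact_force: [-0.3, 0.1, -1.0]
width: 0.0589
```

>>> arm_command(steps=[[[0,0,0],[0.3,0,-0.7],140],[[0,0,0],[0,0,0],140],[[0,0,0],[0,0,0],140]])

```text
clock: 21.5
position: [0.5492, 0.1316, 0.0652]
ee_rot: [0.216, 0.055, 0.975, -0.012]
contact_force: [-1.2, 0.9, -0.3]
width: 0.059
```

>>> arm_command(steps=[[[0,0,0],[0.4,0,-0.9],140],[[0,0,0],[0,0,0],140],[[0,0,0],[0,0,0],140]])

```text
clock: 21.88
position: [0.5494, 0.1316, 0.065]
ee_rot: [0.217, 0.055, 0.975, -0.012]
contact_force: [-4.4, -0.3, 8.1]
width: 0.0588
```

Seated on the knob. I'll release it and back off along the peg.

>>> arm_command(steps=[[[0,0,0],[0,0,0.5],60],[[0,0,0],[0,0,0],40],[[0,0,0],[0,0,0],0],[[0,0,0],[0,0,0],0],[[0,0,0],[0,0,0],0],[[0,0,0],[0,0,0],0],[[0,0,0],[-4,0.5,9],0],[[0,0,0],[-8.4,0.9,18],0],[[0,0,0],[-12.6,1.4,27.2],0],[[0,0,0],[-16.8,1.9,36.2],0],[[0,0,0],[-16.8,1.9,36.2],0],[[0,0,0],[-12,-40,20],0],[[0,0,0],[-20,-50,10],0],[[0,0,0],[-20,-50,10],0],[[0,0,0],[-20,-50,0],0],[[0,0,0],[-20,-50,0],0],[[0,0,0],[0,0,0],0],[[0,0,0],[0,0,0],0],[[0,0,0],[0,0,0],0]])

```text
clock: 24.25
position: [0.3993, -0.0998, 0.2313]
ee_rot: [0.216, 0.053, 0.975, -0.011]
contact_force: [-0.3, -0.4, 0.5]
width: 0.0855
```

```bash
python3 -c "
from h import *
st('k')
a=cv2.imread('pics/k_side.png')[130:250,240:340];b=cv2.imread('pics/k_top.png')[150:270,170:290]
cv2.imwrite('pics/k_c.png',cv2.resize(np.hstack([a,b]),None,fx=3.6,fy=3.6))"
```

```text
24.25 pos [ 0.3993 -0.0998  0.2313] z [ 0.42  -0.044 -0.906] y [0.108 0.994 0.001] q [-0.6  -0.21  2.1   0.26  0.87 -2.19] F [-0.3 -0.4  0.5] w 0.0855
```

View pics/k_c.png

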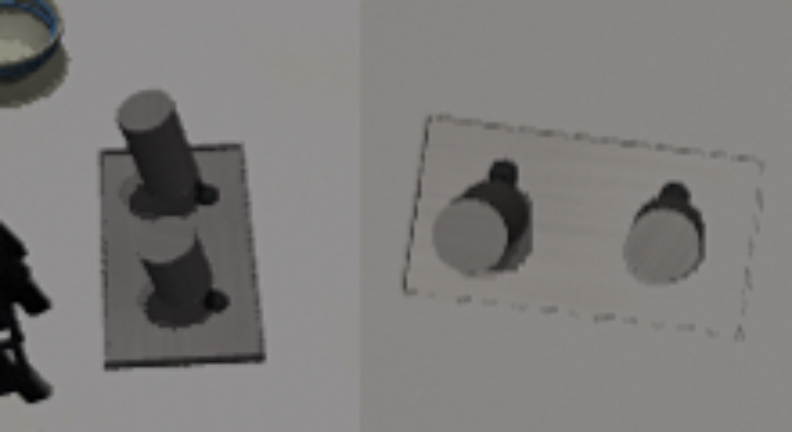

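View pics/k_side.png

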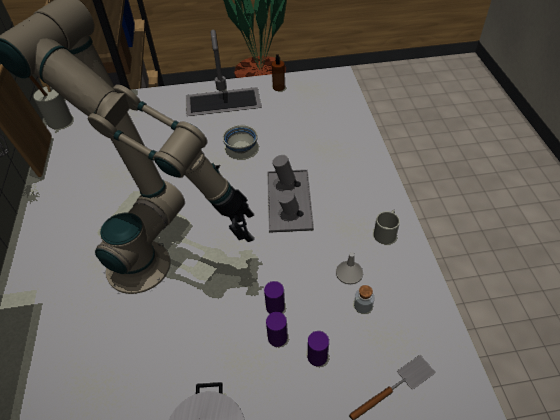

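```bash
python3 - <<'E'
from h import *
s=lambda x,y:((x+.5)/3.6-.5+240,(y+.5)/3.6-.5+130)
t=lambda x,y:((x-360+.5)/3.6-.5+170,(y+.5)/3.6-.5+150)
R=rackpts(np.load("rack.npy"))
for a,b,k in((s(147,110),t(470,236),"kl"),(s(167,240),t(663,246),"ks")):
    X,r=tri({"side":a,"top":b});print(k,"closed end",X.round(4),r.round(1),"knob centre",R[k].round(4))
    yaw=np.load("rack.npy")[2]
a=imaging.get_image("side");st()
z=cv2.imread("pics/k_side.png");print(np.abs(a.astype(int)-z)[130:250,240:340].max())
E
```

```text
kl closed end [0.5334 0.2847 0.1365] [-1.   0.1  0.1 -0.8] knob centre [0.5397 0.2838 0.1247]
ks closed end [0.5299 0.1337 0.1033] [-0.9  0.1  0.1 -0.7] knob centre [0.5378 0.1331 0.093 ]
24.4 pos [ 0.3995 -0.0998  0.2312] z [ 0.42  -0.044 -0.906] y [0.107 0.994 0.001] q [-0.6  -0.21  2.1   0.26  0.87 -2.19] F [0.4 0.5 0.2] w 0.0852
48
```

>>> arm_command(steps=[[[0,0,0],[0,0,0],0],[[0,0,0],[0,0,0],0],[[0,0,0],[0,0,0],0],[[0,0,0],[0,0,0],0],[[0,0,0],[0,0,0],0],[[0,0,0],[0,0,0],0],[[0,0,0],[0,0,0],0],[[0,0,0],[0,0,0],0]])

```text
clock: 25.4
position: [0.399, -0.1018, 0.2313]
ee_rot: [0.216, 0.055, 0.975, -0.012]
contact_force: [-0.3, -0.1, -0.2]
width: 0.0855
```

```bash
python3 - <<'E'
from h import *
for n in CAM:
    a=imaging.get_image(n);cv2.imwrite(f"pics/l_{n}.png",a)
    d=np.abs(a.astype(int)-cv2.imread(f"pics/k_{n}.png")).max(2);ys,xs=np.nonzero(d>15);print(n,len(xs),list(zip(xs,ys))[:12])
    d=np.abs(a.astype(int)-cv2.imread(f"pics/{n}0.png")).max(2)
    for nm,(x,y) in (dict(bowl=(240,141),funnel=(349,268),jar=(365,299)) if n=="side" else dict(bowl=(122,259),funnel=(346,169),jar=(389,163))).items():print(n,nm,(d[y-20:y+20,x-22:x+22]>25).sum())
E
```

```text
side 1047 [(np.int64(53), np.int64(0)), (np.int64(54), np.int64(0)), (np.int64(79), np.int64(0)), (np.int64(51), np.int64(1)), (np.int64(81), np.int64(1)), (np.int64(82), np.int64(2)), (np.int64(49), np.int64(3)), (np.int64(83), np.int64(3)), (np.int64(43), np.int64(6)), (np.int64(44), np.int64(6)), (np.int64(86), np.int64(7)), (np.int64(87), np.int64(8))]
side bowl 0
side funnel 0
side jar 0
top 1277 [(np.int64(316), np.int64(257)), (np.int64(317), np.int64(257)), (np.int64(314), np.int64(258)), (np.int64(316), np.int64(258)), (np.int64(317), np.int64(258)), (np.int64(314), np.int64(259)), (np.int64(311), np.int64(260)), (np.int64(314), np.int64(260)), (np.int64(345), np.int64(260)), (np.int64(346), np.int64(260)), (np.int64(348), np.int64(260)), (np.int64(311), np.int64(261))]
top bowl 0
top funnel 0
top jar 0
```

```bash
python3 -c "
from rig import manip;print(manip.sign_off())"
```

```text
the job is handed in; nothing more can be done
None
```

Both steel beakers now hang mouth-down on the rack, the tall one on the long peg and the short one on the short peg. I let go of them, backed the arm away and handed the job in at about 25.5 s.

- **Seating:** each beaker was lowered along its peg until I felt contact with the knob at about 7–8 N. That was within about 1.5 mm of the depth I had worked out. After release, the closed ends measured 137 mm (tall) and 103 mm (short) high. That is about 2–4 mm below what I expect for resting on the knob, roughly the error of these camera measurements.
- **Rims:** I did not measure them. By the known sizes they should hang about 35 mm above the counter, and the last pictures show nothing touching the tray.
- **Settled:** pictures taken about 1 s apart showed movement only around the arm in the top view. In the side view I did not check the rack area separately.
- **Bystanders:** the bowl, funnel and jar show no change from the first pictures in either camera.

No check failed or disagreed.

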